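Undo the left-hand cap of the gas outlet

TASK

The hexagonal metal cap on the bench gas outlet has a left-hand thread (its corners are notched, as is usual for fuel gas). Unscrew it clockwise as seen from above, feeling that it goes that way and stopping as soon as it comes free, then lift it off and set it down, not drop it, flat on its open end inside the steel tray. Do not force it: never twist the outlet round in its pedestal or pull, push or wrench hard on the cap while it is engaged, and leave the bottle, flask, dish and box beside it where they are.

Things in the scene. Friction and masses are not known exactly. Their poses are not given: they have to be found in the camera images.
- cap: Aluminium hexagonal cap, 50 mm across flats, 58 across corners, 34 high, 0.06 kg, open below, corners notched. Origin: centre of its lower end, z up; flats face its +x and every 60 degrees. It starts screwed on upright, lower end 91 mm above the worktop; fingers may reach 2 mm past that end. Three lugs inside run in short left-hand thread grooves on the neck.
- cap_top (a point): Centre of the cap's top face, z up. Clockwise from above the cap clears the thread after 0.7 to 1.4 rad (it varies, is not visible, and no listed pose tells it: feel it), then turns 0.2 rad more and meets a solid stop. Counter-clockwise it meets a solid stop within 0.15 rad. Over the last 0.5 rad before it clears, the thread lifts it 4 mm.
- neck (a point): On the outlet's axis, 116 mm above the worktop: end of the threaded neck under the cap. A spring plunger there presses up on the cap with 8 N, so turning takes 0.1 to 0.25 N m. Pulling, pushing or wrenching with over about 20 N counts as forcing. While engaged, a light upward pull (5 N) raises the cap 7 mm at most; once clear it follows the pull freely, pushed for the first 5 mm.
- turret: Bench gas outlet: grey round pedestal fixed to the worktop, flange 84 mm across, body 50 mm across and 48 high, a steel hose barb to its +x (62 mm from the axis, below 45 mm). Origin: on the axis, at the worktop. On it stands the steel outlet column, 42 mm across, shoulder 85 mm up, threaded neck above. The cap sits on this axis.
- outlet (a joint): Swivel of the steel column in its pedestal, rad, 0 at the start, positive counter-clockwise from above. Held by friction only: it slips round when more than about 0.4 N m is put on the cap against a stop. It must stay within 0.08 rad of 0.
- tray: Shallow steel tray fixed on the worktop, 120 mm (its x) by 110 mm (its y) by 18 mm high, walls and floor 4 mm. Origin: centre of its underside.
- reagent_small: Bystander: small capped bottle, 52 mm across, 100 mm high. Origin: centre of its underside.
- flask: Bystander: conical glass flask, 67 mm across, 110 mm high. Origin: centre of its underside.
- petri: Bystander: petri dish, 90 mm across, 15 mm high. Origin: centre of its underside.
- slide_box: Bystander: low carton, 100 x 90 x 30 mm. Origin: centre of its underside.
Mind the look-alikes: they are no part of the job. Leave any turquoise look-alike of the tray alone.

How it is judged (in metres and radians):
On the way, in this order (a step that is already met when the one before it is completed fails the run):
1. the cap is unscrewed and lifted upright off the neck (z of cap in the frame of turret above 0.128 m and angle between cap's own z axis and vertical below 0.35 rad), for 0.1 s.
2. the cap is set down in the tray while still held: its lower end within 6 mm of the tray's floor, with the fingers on it (z of cap in the frame of tray below 0.01 m and horizontal distance between cap and tray below 0.05 m and contact force between the fingers and cap above 0.5 N), for 0.05 s.
At the end, for the whole second after the job is handed in: The cap stands on its open end on the tray's floor (lower end within 3 mm of the floor, upright within 0.1 rad, its axis inside the tray's walls), released and at rest; the outlet is within 0.08 rad of where it stood (x of cap in the frame of tray between -0.035 and 0.035 m and y of cap in the frame of tray between -0.03 and 0.03 m and z of cap in the frame of tray below 0.007 m and angle between cap's own z axis and vertical below 0.1 rad and linear speed of cap below 0.02 m/s and value of joint outlet between -0.08 and 0.08 rad); the robot touches nothing.
It fails at once if the outlet is twisted more than 0.08 rad in its pedestal (value of joint outlet above 0.08 rad or value of joint outlet below -0.08 rad).
It fails at once if the cap is forced: more than 35 N between the cap and the outlet (contact force between cap and turret above 35 N).
It fails at once if a bystander is moved more than 15 mm (distance of any of reagent_small, flask, petri, slide_box from where it was at the start of the episode above 0.015 m).
It also fails if it takes over 64 s, if anything falls off the work surface, if the arm or the gripper's body presses on something with over 40 N, if the wrist force passes 120 N, or if a joint passes its speed limit or range.

ROBOT

A 6-joint arm with a two-finger parallel gripper is mounted at the origin on a cart in front of the work surface, level with it; the furniture and walls round the work are solid. World frame = base frame: x ahead of the robot, y to its left, z up, the work surface at z = 0. Lengths are in mm, angles in degrees, forces in N, time in s.
With the tool pointing down it reaches from about 300 to 850 mm from the base axis. Payload 4.2 kg.
Tool frame: the origin (TCP) lies at the very end of the fingers, on their centre line; the grasp point (between the pads) lies 19 mm behind it (env.grip_depth is the distance from the TCP to the grasp point, in mm); z points along the fingers, y is the line along which they close (so a half turn about z gives the same grasp; the last joint's range is limited). The gripper opens to 91 mm and grips with 3 to 60 N. Pads are 32 mm wide; open, the fingers measure 118 mm over their backs; the gripper's body (76 mm by 178 mm) begins 60 mm behind the grasp point.
Start: joints at [-1.146, 18.312, 89.639, -0, 72.044, -1.146], TCP at [575.019, 0, 179.976] pointing down, gripper open.
Joint ranges: [-177.97, 177.97], [-48.28, 115.42], [12.27, 149.76], [-77.06, 257.06], [2.81, 150.46], [-146.56, 146.56]. Speed limits (degrees/s): [147.25, 147.25, 180, 180, 180, 180].

INTERFACE

Orientations are given as [roll, pitch, yaw] about the fixed x, y, z axes, in that order (R = Rz(yaw) Ry(pitch) Rx(roll)).
In Python, from workcell import env, cams gives the robot as it stands.
- The arm moves only by the tool apply_moves, never from a script. Its argument "deltas" is a list of rows, each a list of 5 numbers: the shift along the tool's x, y, z in m, then the turn about the tool's z in rad, then the opening, from -1 (shut) to 1 (fully open), so that 0 is half open. In form: [[tx, ty, tz, roll, gripper], ...]. A call has 1 to 5 rows; each row is the pose to reach, as a shift and turn from the pose commanded when the call began, along the tool's axes at that moment; what a row does not reach only later rows make up. A row lasts 1/10 s, in which the tool goes at most 50 mm and 8.59 degrees, less where a joint would pass 70% of its speed; a pose out of reach is approached as far as the arm can. A call with a gripper value outside its range is refused whole. The fingers move at their own pace and stop on an object; "grip_force" is the grip in N (left out, the last holds). Time passes only in rows, so rows that repeat a pose let the fingers close. It gives the time, the measured TCP pose, the force, the opening and the grip force at its end, in the units of the state.
- env.state(): the state, without advancing time (a new reading comes with each control period).
- cams.grab_frame(name): name is "scene" or "side" or "wrist"; returns the picture (400x640x3 uint8, blue, green, red); there is no depth.
- cams.get_calibration(name): a dict with "mtx" (3x3 intrinsics, pixels), "eye" and "attitude" of the camera in the world; the wrist camera has in their place "tool_from_camera" (4x4, takes a point from camera to tool coordinates, whose origin is the TCP and whose axes are the flange's). Camera axes: x right, y down, z forward; pixel columns grow to the right and rows downward; lengths in mm; the calibration is good to about 2 mm. A picture is of the moment at which its call begins: read the wrist's pose just before it. get_calibration takes no time and is no camera call.
- env.job_done(): hands the job in; it is judged then, once.
The state is a dict: "time_s": time; "qpos": joint angles; "qvel": joint speeds; "effort": joint torques, N m; "ee_pos": TCP position; "ee_rot": TCP orientation; "force": force on the tool from outside, world axes, zero at the start; "torque": the same for the moment, N m; "gripper_width": finger opening in mm; "gripper_force": force on a finger pad.
Only numpy, scipy, OpenCV 4.12 (cv2) and the standard library are available. Lean on these libraries where they do the work, as an engineer would, in place of code of your own. Each camera call takes 0.05 s, during which the arm holds its last target. There are 200 camera calls.

## Working session

There is one attempt and no reset: what is moved stays moved. The work goes in short steps, Python scripts to look and compute and a tool call to move; the robot and the scene stay as the last step left them, time stands still between calls to the robot, and variables do not carry over. Pictures are saved under pics/ and viewed, at most 10 in all, crops included, and the job is handed in when it is done.

Besides the shell and the picture viewer there is one more tool, called after ">>>" by a JSON object that holds its "fn" and its "kwargs". apply_moves: Moves the arm, as the interface text tells. Its arguments: {"type":"object","properties":{"deltas":{"type":"array"},"grip_force":{"type":"number"}},"required":["deltas"]}

```bash
mkdir -p pics
python3 - <<'E'
from workcell import env, cams
import cv2
print(env.state())
for n in ("scene","side","wrist"):
    print(n,cams.get_calibration(n))
    cv2.imwrite(f"pics/{n}0.png",cams.grab_frame(n))
E
```

```text
{'time_s': 0.0, 'qpos': array([-1.14507891e+00,  1.83507101e+01,  8.97068899e+01,  5.54652173e-04,
        7.20441908e+01, -1.14682935e+00]), 'qvel': array([-0.04631673, -0.06775938, -0.04882018,  0.0319404 , -0.06908038,
       -0.05216123]), 'effort': array([-5.01459035e-04, -4.12465632e+01, -2.31973493e+01,  7.28826877e-02,
        4.58198413e-02, -1.41870069e-04]), 'ee_pos': array([5.74425914e+02, 2.40431830e-02, 1.79126398e+02]), 'ee_rot': array([-1.79898240e+02, -2.56452878e-03,  9.00015767e+01]), 'force': array([ 0.58907972, -0.05838669,  0.03995565]), 'torque': array([ 0.05180384,  0.03846493, -0.0554077 ]), 'gripper_force': 0.0, 'gripper_width': 91.07295720175331}
scene {'mtx': array([[475.49866567,   0.        , 312.66932516],
       [  0.        , 475.49866567, 205.60909644],
       [  0.        ,   0.        ,   1.        ]]), 'eye': array([-435.73635315,  799.24999093,  699.51761624]), 'attitude': array([-115.67852552,   -0.43119088, -133.06423223])}
side {'mtx': array([[365.31558494,   0.        , 317.61774295],
       [  0.        , 365.31558494, 198.27738031],
       [  0.        ,   0.        ,   1.        ]]), 'eye': array([ 445.65106187, -829.77316369,  759.4935277 ]), 'attitude': array([-130.38441082,   -0.17132153,   -4.10534226])}
wrist {'mtx': array([[333.14171719,   0.        , 317.87448978],
       [  0.        , 333.14171719, 198.72105923],
       [  0.        ,   0.        ,   1.        ]]), 'tool_from_camera': array([[ 6.22277822e-04, -9.66834798e-01, -2.55401813e-01,
         7.22692585e+01],
       [ 9.99999694e-01,  7.22965230e-04, -3.00351474e-04,
        -4.93133937e-01],
       [ 4.75036887e-04, -2.55401548e-01,  9.66834952e-01,
        -2.05241972e+02],
       [ 0.00000000e+00,  0.00000000e+00,  0.00000000e+00,
         1.00000000e+00]])}
```

View pics/scene0.png

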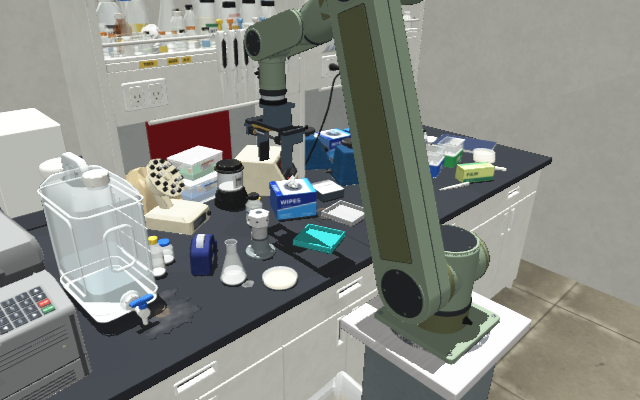

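View pics/side0.png

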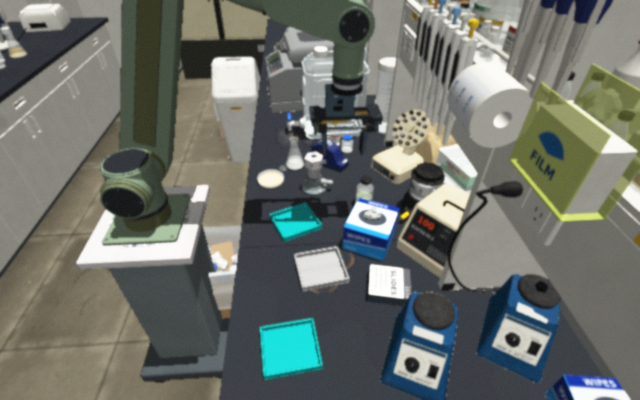

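The outlet with the cap is at scene (259,218) and side (314,160). There are three candidate trays: turquoise at side (296,220), turquoise at side (290,347), and bare steel at side (321,268), which is scene (344,213). The steel one fits the description. I'll confirm both in an enlarged crop.

Run:
```python
import cv2, numpy as np
a=cv2.imread("pics/scene0.png")[190:290,220:380]; b=cv2.imread("pics/side0.png")
f=lambda i,s:cv2.resize(i,None,fx=s,fy=s,interpolation=cv2.INTER_CUBIC)
# top: scene x5 origin (220,190) ; second pic side: two crops
cv2.imwrite("pics/c1.png",f(a,5))
c=np.vstack([f(b[140:200,280:380],6)[:, :600], f(b[240:300,270:370],6)[:240]])
c=np.vstack([f(b[142:197,280:413],6), f(b[243:288,280:413],6)])
cv2.imwrite("pics/c2.png",c); print(c.shape)
```

```text
(600, 798, 3)
```

View pics/c1.png

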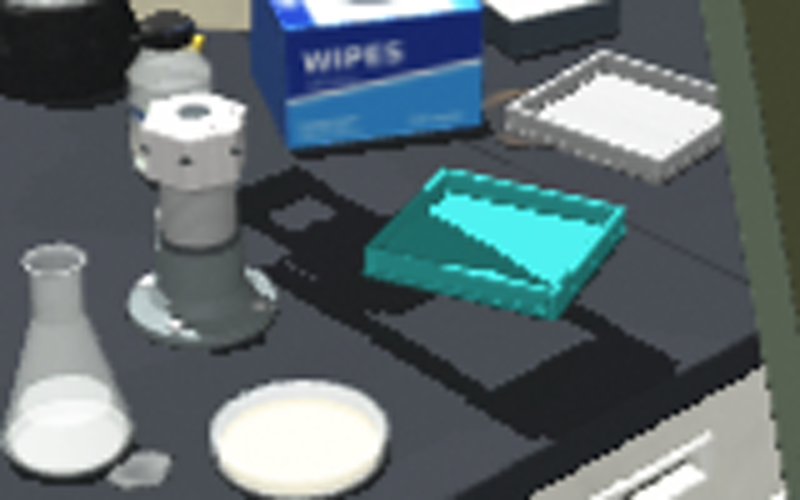

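View pics/c2.png

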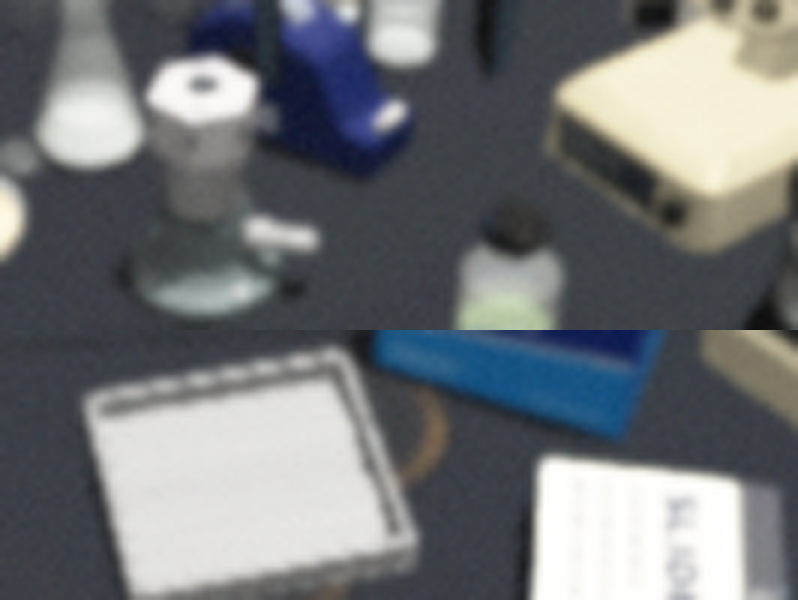

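Scene crop: the cap's hexagonal top centre is at about (258.6,212). Side crop: the top is at (314,156), with the barb pointing right. The steel tray is confirmed; its side rim corners are (294,254.7), (337.5,245.5), (349.2,277.5) and about (302,290.5). The dish, flask and green-liquid bottle stand near the outlet.

```bash
cat > h.py <<'E'
import numpy as np
from scipy.spatial.transform import Rotation as R
from workcell import env, cams
def cam(n,st=None):
    c=cams.get_calibration(n)
    if n!="wrist": return c["mtx"],np.array(c["eye"]),R.from_euler("xyz",c["attitude"],degrees=True).as_matrix()
    T=c["tool_from_camera"]; Rt=R.from_euler("xyz",st["ee_rot"],degrees=True).as_matrix()
    return c["mtx"],st["ee_pos"]+Rt@T[:3,3],Rt@T[:3,:3]
def at_z(n,uv,z,st=None):
    K,e,A=cam(n,st); d=A@np.linalg.inv(K)@np.array([uv[0],uv[1],1.]); return (e+d*(z-e[2])/d[2])
def proj(n,p,st=None):
    K,e,A=cam(n,st); q=K@A.T@(np.array(p)-e); return q[:2]/q[2]
E
python3 - <<'E'
from h import *
np.set_printoptions(precision=1,suppress=True)
print("cap",at_z("scene",(258.5,211.9),125),at_z("side",(313.6,155.6),125))
c=[at_z("side",p,18) for p in [(294,254.5),(337.3,245.3),(348.9,277.5),(302,290.5)]]
print("tray",np.array(c),np.mean(c,0), [np.linalg.norm(c[i]-c[i-1]) for i in range(4)])
print("tray scene",at_z("scene",(321,210),18),at_z("scene",(340.6,200.2),18))
print("bottle",at_z("side",(365,176),100),"flask base",at_z("scene",(233.5,280),0),"petri",at_z("scene",(280,276.5),12))
print("turq near",at_z("side",(296,221),18))
print("barb tip", at_z("side",(332,181.5),35), "flange",at_z("side",(313.8,187),0),at_z("scene",(260.3,251.5),3))
E
```

```text
cap [504.1 115.8 125. ] [503.1 119.1 125. ]
tray [[ 431.3 -185.7   18. ]
 [ 549.6 -161.1   18. ]
 [ 566.3 -270.3   18. ]
 [ 448.  -300.8   18. ]] [ 498.8 -229.5   18. ] [np.float64(116.28083707325226), np.float64(120.80539244596248), np.float64(110.48418181925476), np.float64(122.18996844628114)]
tray scene [ 554.2 -170.    18. ] [ 563.7 -271.5   18. ]
bottle [652.5  36.7 100. ] flask base [438.9 251.6   0. ] petri [357.1 165.   12. ]
turq near [440.  -58.2  18. ]
barb tip [561.2 100.1  35. ] flange [503.3 119.3   0. ] [500.4 118.6   3. ]
```

View pics/wrist0.png

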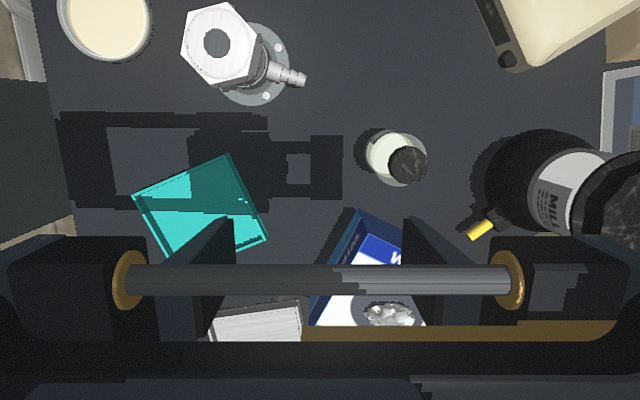

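The wrist view shows the cap top at about (215,42), with the barb to its right. Cap is at roughly (503.5,118) and tray centre at roughly (499,-230). I'll move nearer to the cap to read its flats.

>>> {"fn": "apply_moves", "kwargs": {"deltas": [[0.02, -0.02, -0.01, 0, 1], [0.04, -0.04, -0.02, 0, 1], [0.07, -0.07, -0.03, 0, 1], [0.07, -0.07, -0.03, 0, 1], [0.07, -0.07, -0.03, 0, 1]]}}

```text
time_s: 0.65
ee_pos: [504.9, 70.3, 210.2]
ee_rot: [179.9, 0.0, 90.1]
force: [0.4, -1.3, -0.2]
gripper_width: 91.1
gripper_force: 0.0
```

Run:
```python
from h import *
import cv2,pickle
st=env.state(); im=cams.grab_frame("wrist"); pickle.dump(st,open("s1.pkl","wb"))
print(st["ee_pos"],st["ee_rot"])
p=proj("wrist",(503.5,118,125),st); print(p)
u,v=p.astype(int); u0=max(u-80,0); v0=max(v-60,0); print(u0,v0)
cv2.imwrite("pics/w1.png",cv2.resize(im[v0:v0+120,u0:u0+160],None,fx=5,fy=5,interpolation=cv2.INTER_CUBIC))
```

```text
[504.91477417  70.27748668 210.24911321] [1.79934007e+02 2.23033775e-02 9.00890104e+01]
[316.91806627 140.13532296]
236 80
```

View pics/w1.png

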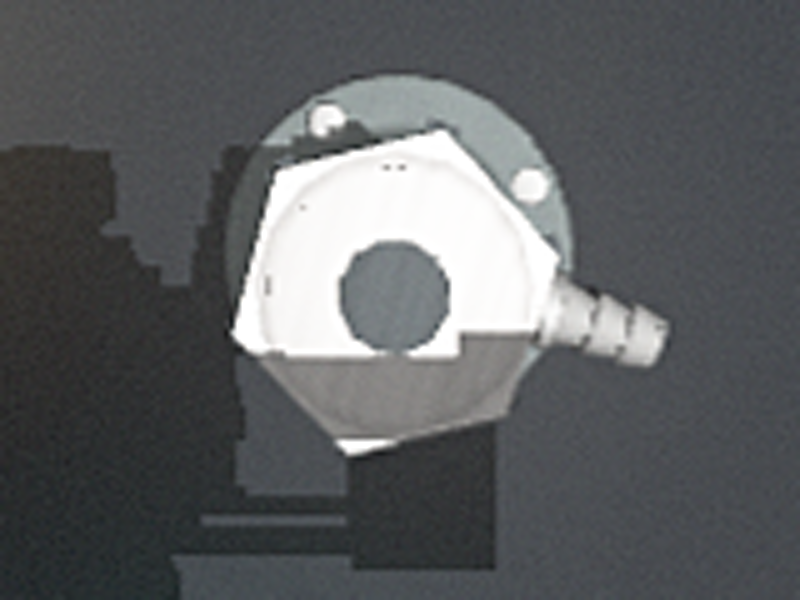

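The crop shows the hexagon sharply, with corners (278,170), (443,128), (560,258), (508,412), (350,457) and (233,335) and the barb to the right.

Run:
```python
from h import *
import pickle
np.set_printoptions(precision=1,suppress=True)
st=pickle.load(open("s1.pkl","rb"))
c=np.array([(278,170),(443,128),(560,258),(508,412),(350,457),(233,335)])/5-0.4+[236,80]
P=np.array([at_z("wrist",p,123,st) for p in c])[:,:2]; m=P.mean(0)
print(P,m,np.linalg.norm(P-m,axis=1))
a=np.degrees(np.arctan2(*(P-m).T[::-1]))%60; print("corner ang mod60",a)
```

```text
[[481.6 140.1]
 [509.6 147. ]
 [529.9 125.5]
 [521.4  98.8]
 [493.5  90.7]
 [473.2 112.2]] [501.5 119.1] [29.  29.1 29.1 28.4 29.5 29.1]
corner ang mod60 [13.5 13.9 12.8 14.5 14.1 13.6]
```

Cap centre is (501.5,119.1), with corners at radius 29 as expected. The nearest useful flat normal is at +43.7°, so I turn -0.763 rad, which leaves room for the clockwise sweep.

>>> {"fn": "apply_moves", "kwargs": {"deltas": [[0.02, -0.001, 0, -0.14, 1], [0.04, -0.003, 0, -0.28, 1], [0.0491, -0.0035, 0, -0.42, 1], [0.0491, -0.0035, 0, -0.56, 1], [0.0491, -0.0035, 0, -0.7, 1]]}}

```text
time_s: 1.2
ee_pos: [502.3, 118.5, 209.1]
ee_rot: [-179.9, -0.0, 130.4]
force: [0.6, -0.4, -0.4]
gripper_width: 91.4
gripper_force: 0.0
```

>>> {"fn": "apply_moves", "kwargs": {"deltas": [[0, 0, 0.02, -0.063, 1], [0, 0, 0.04, -0.063, 1], [0, 0, 0.06, -0.063, 1], [0, 0, 0.06, -0.063, 1], [0, 0, 0.06, -0.063, 1]]}}

```text
time_s: 1.7
ee_pos: [502.1, 118.5, 149.7]
ee_rot: [-180.0, -0.0, 133.7]
force: [0.2, 0.1, 1.2]
gripper_width: 91.2
gripper_force: 0.0
```

Run:
```python
from h import *
import cv2
st=env.state(); im=cams.grab_frame("wrist")
print(st["ee_pos"],st["ee_rot"],st["force"],st["torque"],st["qpos"])
p=proj("wrist",(501.5,119.1,125),st); print(p)
cv2.imwrite("pics/w2.png",im[90:400,120:520])
```

```text
[502.10751415 118.50622091 149.67578756] [-1.79953810e+02 -1.47681920e-02  1.33659474e+02] [0.24974063 0.09292128 1.15414941] [ 0.0603965  -0.03463402 -0.0622719 ] [ 1.20108653e+01  1.43128369e+01  9.99599264e+01 -1.27906878e-02
  6.57743068e+01 -3.16433615e+01]
[318.00764006 213.44317482]
```

View pics/w2.png

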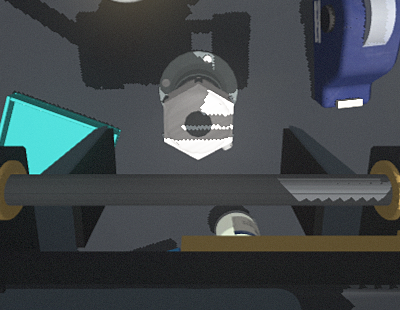

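The cap's hole is at full-image (318,214), against a predicted (318,213.4), and its flats are parallel to the fingers. Next I descend and close gently.

>>> {"fn": "apply_moves", "kwargs": {"deltas": [[0, 0, 0.02, 0, 1], [0, 0, 0.04, 0, 1], [0, 0, 0.05, 0, 1], [0, 0, 0.057, 0, 1], [0, 0, 0.057, 0, 1]], "grip_force": 5}}

```text
time_s: 2.25
ee_pos: [501.6, 119.0, 92.9]
ee_rot: [-180.0, -0.0, 133.7]
force: [0.3, -0.2, 0.3]
gripper_width: 90.8
gripper_force: 0.0
```

>>> {"fn": "apply_moves", "kwargs": {"deltas": [[0, 0, 0, 0, 0.4], [0, 0, 0, 0, 0.3], [0, 0, 0, 0, 0.2], [0, 0, 0, 0, 0.15], [0, 0, 0, 0, 0.1]], "grip_force": 5}}

```text
time_s: 2.75
ee_pos: [501.6, 119.1, 93.2]
ee_rot: [180.0, 0.0, 133.7]
force: [0.1, -0.0, 0.1]
gripper_width: 54.3
gripper_force: 0.0
```

>>> {"fn": "apply_moves", "kwargs": {"deltas": [[0, 0, 0, 0, 0.0], [0, 0, 0, 0, -0.1], [0, 0, 0, 0, -0.2], [0, 0, 0, 0, -0.3], [0, 0, 0, 0, -0.3]], "grip_force": 5}}

```text
time_s: 3.25
ee_pos: [501.5, 119.1, 93.0]
ee_rot: [180.0, 0.0, 133.7]
force: [0.4, -0.2, 0.8]
gripper_width: 31.9
gripper_force: 0.0
```

Run:
```python
from h import *
st=env.state(); Rt=R.from_euler("xyz",st["ee_rot"],degrees=True).as_matrix()
print(st["ee_pos"],st["ee_rot"],st["gripper_width"],st["gripper_force"],"F tool",Rt.T@st["force"],"M tool",Rt.T@st["torque"])
```

```text
[501.53200795 119.1085205   92.95923917] [1.79997538e+02 3.53284509e-03 1.33719366e+02] 31.858769898017574 0.0 F tool [-0.40326369  0.16432322 -0.77613955] M tool [-0.05086068  0.01278961  0.016188  ]
```

A width of 32 mm with no force means the fingers closed on nothing, so I look before doing anything else.

Run:
```python
from h import *
import cv2
st=env.state()
w=cams.grab_frame("wrist"); s=cams.grab_frame("side"); c=cams.grab_frame("scene")
f=lambda i,s:cv2.resize(i,None,fx=s,fy=s,interpolation=cv2.INTER_CUBIC)
a=w[100:400,120:520]; b=np.hstack([f(s[130:205,275:375],4),f(c[175:250,210:310],4)])
cv2.imwrite("pics/w3.png",np.vstack([np.pad(a,((0,0),(200,200),(0,0))),b]))
print(st["gripper_width"],proj("side",st["ee_pos"]),proj("scene",st["ee_pos"]))
```

```text
31.858769898017574 [313.13386833 164.10115858] [258.58549046 223.0856927 ]
```

View pics/w3.png

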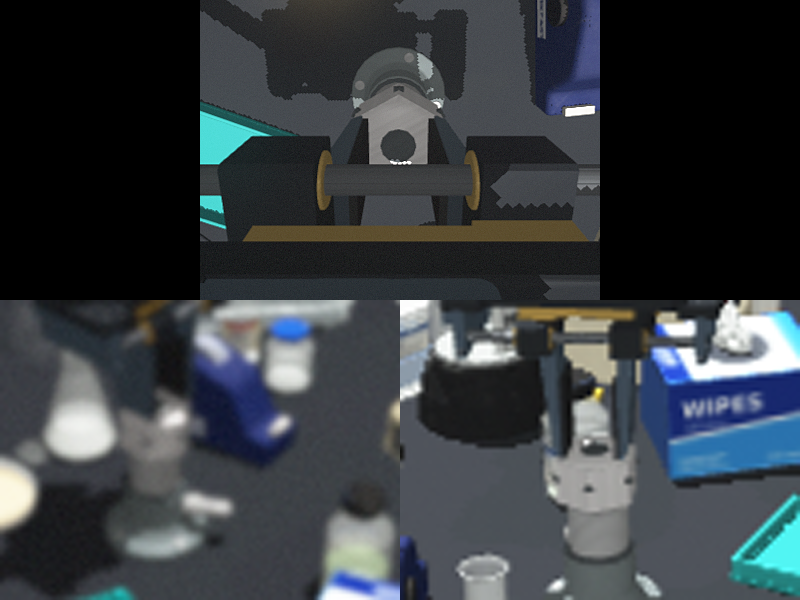

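Run:
```python
from h import *
np.set_printoptions(precision=1,suppress=True)
st=env.state(); Rt=R.from_euler("xyz",st["ee_rot"],degrees=True).as_matrix()
print(env.grip_depth, [n for n in dir(env) if not n.startswith("_")])
for dz in (0,-19,-30,-45):
  for n in ("wrist","scene"):
    print(dz,n,[proj(n,st["ee_pos"]+Rt@np.array([x,y,dz]),st) for x,y in ((16,-16),(16,16),(16,-29),(16,29))])
print("scene0 tip",[proj("scene",(575+s*45,0,z)) for z in (180,210) for s in (-1,1)])
```

```text
18.8 ['Unreachable', 'grip_depth', 'job_done', 'state']
0 wrist [array([293. , 202.3]), array([343.1, 202.3]), array([272.7, 202.2]), array([363.4, 202.3])]
0 scene [array([263.5, 226.1]), array([251.8, 225.7]), array([268.3, 226.2]), array([247. , 225.5])]
-19 wrist [array([290.7, 210.9]), array([345.5, 210.9]), array([268.4, 210.9]), array([367.7, 211. ])]
-19 scene [array([263.3, 219.8]), array([251.4, 219.4]), array([268.1, 220. ]), array([246.6, 219.2])]
-30 wrist [array([289.1, 216.7]), array([347.1, 216.7]), array([265.5, 216.7]), array([370.6, 216.7])]
-30 scene [array([263.1, 216.1]), array([251.2, 215.8]), array([268. , 216.3]), array([246.4, 215.6])]
-45 wrist [array([286.6, 225.8]), array([349.6, 225.8]), array([261. , 225.7]), array([375.1, 225.8])]
-45 scene [array([262.9, 211.1]), array([251. , 210.7]), array([267.8, 211.3]), array([246.1, 210.6])]
scene0 tip [array([284.8, 179.4]), array([265.2, 170.8]), array([284.6, 169.6]), array([264.9, 161.3])]
```

Run:
```python
import cv2
im=cv2.imread("pics/scene0.png")
for y in range(150,192,2):
    print(y,' '.join('%02x%02x%02x'%tuple(im[y,x][::-1]) for x in range(256,302,3)))
```

```text
150 fdfcf1 303940 1b1b1c 1c1b1c 1b1b1d fcfbef fcfbef fcfaef faf9ec 37434b 35414a 36424b 21282d a5a6a0 a9a9a2 acaca5
152 fcfbf0 313941 1c1b1d 1c1b1d 1b1b1d fcfbf1 fcfbf1 fcfbef 7d7968 37424b 36414a 36424b 93958f a7a79f a7a8a2 adada5
154 fcfbf0 343f47 1c1c1d 1b1b1d 1a1a1c fcfbf1 fdfbf1 fcfaef 514e45 36414a 36424a 36424b 9c9d96 a9a9a1 a7a7a0 ababa5
156 fcfbef 323d45 1b1b1c 1b1b1d 1a1b1c fcfbf0 fcfbf0 ece7cf 6d6b5f 36414a 37424b 36414a 9c9f98 a9aba3 a8a8a2 abaca5
158 fcfbf0 929183 1c1a1c 1a1b1d 1a1a1c fcfbf0 fcfaee bdb49c 3d3d38 364149 36424a 36424a 72726d abaca4 a9a9a2 acada5
160 fcfbef 8f8d7d 1b1b1d faf7e9 fcfaee fcfbef f4f1df a6a18b 3a2b26 343e47 35414a 36424b 999b94 ababa5 a9a9a1 acada6
162 eeebd4 eeead4 f7f4e4 f7f5e5 f7f4e4 eeead2 bfb49d 4b4943 3f2720 36414b 36424a 37424b 76756b aaaba3 a9aaa2 aeaea7
164 aeaa94 ada892 ada991 b1ad95 b3ad95 b5af97 c5c0a6 43423b 522921 36424b 36414a 37424b 272d30 abaca5 a9aba3 abaca4
166 b1ad95 b0a993 aca892 aea992 aea991 aba68f aca68f a19d88 5e2b22 37434c 36424a 37424b 323538 9c9c95 a9aba4 adaea6
168 b0ab94 aea993 aca892 aca890 aba58d aba68f aca690 cdc
[... 635 characters left out ...]
a7cb
180 aeaa92 aea992 aea992 b2ac94 b0ab93 b0ac94 ada991 b0ab94 aea991 f3f7f9 ffffff f9faf9 eceeed fdfefe ffffff feffff
182 ada893 afaa92 aea992 b1ac94 aeaa92 3153d6 2f54dc fdfeff ffffff ffffff f3f6f6 c0c5c1 edf0ee e7eae8 fbfcfd ffffff
184 b0ab94 b0ab94 aca790 b0ab93 aea890 3359d8 466be6 b8d2fa ffffff f5f8f9 818a94 c3c8c4 d1d5d1 e1e4e2 8e96a1 eff4f6
186 aeaa92 b1ac94 aeaa92 aea991 ada68e 395aa0 93b4f5 5e84ec ffffff e0e5e9 737987 818585 d7ddd9 babebb 808792 9ba3ae
188 b0ab94 b2ac95 aeaa92 b0ab93 aca790 273d6b 9ebaf6 b0caf9 f8fbfe fefefe 79828f 747c89 464a50 5d6163 6f7582 c8ced9
190 b0aa93 b2ae95 b1ac94 afa993 ada890 273c6a 5c7de5 d4e5fc 90b0f4 ffffff feffff d5dde2 9aa2ad a1a9b4 e8edf0 ffffff
```

The fingers seen in scene0 end at rows 159 and 167, where the stated TCP projects to rows 171 and 179. The wrist view agrees: the visible finger ends lie about 33 mm behind the stated TCP. So they closed just above the cap without contact. I'll rise, open, and descend to a TCP of about 60, which puts the tips near 93; even if the tips are at the TCP, the open fingers clear the column there.

>>> {"fn": "apply_moves", "kwargs": {"deltas": [[0, 0, -0.01, 0, -0.3], [0, 0, -0.01, 0, 0.5], [0, 0, -0.01, 0, 1], [0, 0, -0.01, 0, 1], [0, 0, -0.01, 0, 1]]}}

```text
time_s: 3.9
ee_pos: [501.4, 119.1, 102.8]
ee_rot: [-180.0, -0.0, 133.7]
force: [0.1, -0.2, -0.2]
gripper_width: 61.4
gripper_force: 0.0
```

>>> {"fn": "apply_moves", "kwargs": {"deltas": [[0, 0, 0, 0, 1], [0, 0, 0, 0, 1], [0, 0, 0, 0, 1], [0, 0, 0.01, 0, 1], [0, 0, 0.015, 0, 1]]}}

```text
time_s: 4.4
ee_pos: [500.9, 119.0, 86.9]
ee_rot: [-179.9, -0.0, 133.7]
force: [-0.6, 1.0, -1.0]
gripper_width: 91.2
gripper_force: 0.0
```

>>> {"fn": "apply_moves", "kwargs": {"deltas": [[0, 0, 0.008, 0, 1], [0, 0, 0.015, 0, 1], [0, 0, 0.022, 0, 1], [0, 0, 0.027, 0, 1], [0, 0, 0.027, 0, 1]]}}

```text
time_s: 4.9
ee_pos: [500.9, 119.0, 60.1]
ee_rot: [-179.9, -0.0, 133.7]
force: [0.1, 0.6, 0.7]
gripper_width: 90.9
gripper_force: 0.0
```

Run:
```python
from h import *
import cv2
np.set_printoptions(precision=2,suppress=True)
st=env.state(); print(st["ee_pos"],st["ee_rot"],st["gripper_width"],st["force"],st["torque"])
c=cams.grab_frame("scene"); s=cams.grab_frame("side"); f=lambda i:cv2.resize(i,None,fx=5,fy=5,interpolation=cv2.INTER_CUBIC)
cv2.imwrite("pics/s4.png",np.hstack([f(c[150:250,220:300]),f(s[110:210,275:355])]))
```

```text
[500.95 118.98  60.08] [-179.92   -0.05  133.72] 90.93844520210007 [0.13 0.6  0.66] [ 0.01 -0.   -0.06]
```

View pics/s4.png

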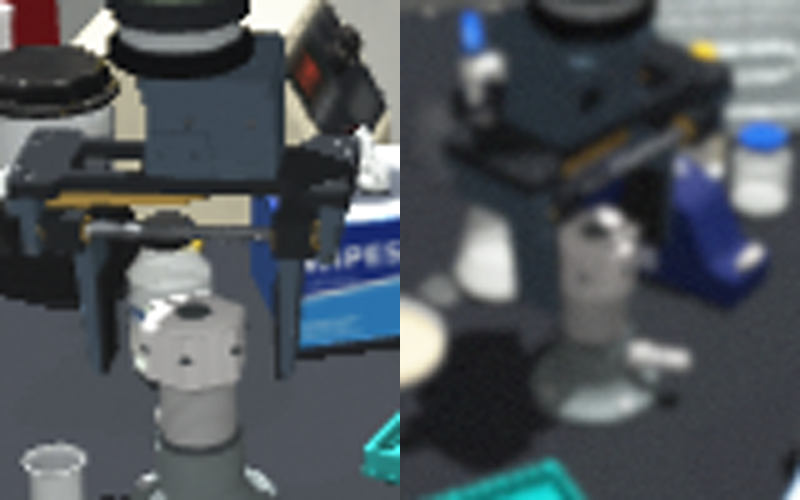

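The scene crop shows the fingertips at rows 375–378, level with the cap's lower end, with the cap midway between them. Next I close gently.

>>> {"fn": "apply_moves", "kwargs": {"deltas": [[0, 0, 0, 0, 0.5], [0, 0, 0, 0, 0.35], [0, 0, 0, 0, 0.25], [0, 0, 0, 0, 0.2], [0, 0, 0, 0, 0.18]], "grip_force": 4}}

```text
time_s: 5.5
ee_pos: [501.6, 119.1, 61.1]
ee_rot: [180.0, 0.0, 133.7]
force: [0.5, -0.2, -0.7]
gripper_width: 54.9
gripper_force: 0.0
```

>>> {"fn": "apply_moves", "kwargs": {"deltas": [[0, 0, 0, 0, 0.15], [0, 0, 0, 0, 0.12], [0, 0, 0, 0, 0.08], [0, 0, 0, 0, 0.0], [0, 0, 0, 0, 0.0]]}}

```text
time_s: 6.0
ee_pos: [501.5, 119.1, 61.0]
ee_rot: [-180.0, 0.0, 133.7]
force: [1.0, -0.5, 0.2]
gripper_width: 50.0
gripper_force: 4.0
```

```bash
cat > r.py <<'E'
from h import *
np.set_printoptions(precision=2,suppress=True)
st=env.state(); Rt=R.from_euler("xyz",st["ee_rot"],degrees=True).as_matrix()
print(st["time_s"],st["ee_pos"],st["ee_rot"],"w",st["gripper_width"],st["gripper_force"],"Ft",Rt.T@st["force"],"Mt",Rt.T@st["torque"],st["qpos"][5])
E
python3 r.py
```

```text
6.0 [501.47 119.07  60.96] [-180.      0.    133.72] w 49.979628426163316 3.999976641498506 Ft [-0.99  0.37 -0.24] Mt [-0.03 -0.01  0.01] -31.634758545527667
```

Width is exactly 50 mm with almost no side force, so the grasp is centred. I firm the grip moderately and start turning clockwise (positive roll about the downward tool z).

>>> {"fn": "apply_moves", "kwargs": {"deltas": [[0, 0, 0, 0, -0.2], [0, 0, 0, 0, -0.2], [0, 0, 0, 0.02, -0.2], [0, 0, 0, 0.05, -0.2], [0, 0, 0, 0.08, -0.2]], "grip_force": 15}}

```text
time_s: 6.5
ee_pos: [501.6, 119.1, 61.0]
ee_rot: [180.0, 0.0, 129.0]
force: [0.0, 0.8, 0.3]
gripper_width: 50.0
gripper_force: 15.0
```

```bash
python3 r.py
```

```text
6.5 [501.56 119.13  60.95] [179.99   0.01 129.03] w 50.033191071265655 15.003732169861905 Ft [ 0.6   0.51 -0.34] Mt [-0.06 -0.   -0.2 ] -26.943853685336876
```

>>> {"fn": "apply_moves", "kwargs": {"deltas": [[0, 0, 0, 0.02, -0.2], [0, 0, 0, 0.04, -0.2], [0, 0, 0, 0.06, -0.2], [0, 0, 0, 0.08, -0.2], [0, 0, 0, 0.1, -0.2]]}}

```text
time_s: 7.0
ee_pos: [501.6, 119.1, 61.0]
ee_rot: [180.0, 0.0, 123.3]
force: [0.3, 0.2, 0.1]
gripper_width: 50.1
gripper_force: 15.0
```

```bash
python3 r.py
```

```text
7.0 [501.59 119.14  60.98] [179.99   0.   123.31] w 50.12981748479769 15.00948307395447 Ft [ 0.02  0.42 -0.05] Mt [-0.12  0.02 -0.12] -21.22973807400089
```

Resistance is a steady 0.1–0.2 N m, with no stop. It is going the right way.

>>> {"fn": "apply_moves", "kwargs": {"deltas": [[0, 0, 0, 0.03, -0.2], [0, 0, 0, 0.06, -0.2], [0, 0, 0, 0.09, -0.2], [0, 0, 0, 0.12, -0.2], [0, 0, 0, 0.15, -0.2]]}}

```text
time_s: 7.5
ee_pos: [501.9, 119.2, 61.7]
ee_rot: [179.9, 0.0, 114.7]
force: [-1.3, -0.7, 5.2]
gripper_width: 50.0
gripper_force: 15.0
```

```bash
python3 r.py
```

```text
7.5 [501.94 119.22  61.74] [179.93   0.01 114.68] w 50.04347661406265 14.993682004278526 Ft [-0.09 -1.41 -5.22] Mt [ 0.13  0.01 -0.02] -12.598334962825877
```

>>> {"fn": "apply_moves", "kwargs": {"deltas": [[0, 0, 0, 0.03, -0.2], [0, 0, 0, 0.06, -0.2], [0, 0, 0, 0.09, -0.2], [0, 0, 0, 0.12, -0.2], [0, 0, 0, 0.15, -0.2]]}}

```text
time_s: 8.0
ee_pos: [502.2, 119.3, 62.3]
ee_rot: [179.9, 0.0, 106.1]
force: [-2.3, -0.3, 9.5]
gripper_width: 50.2
gripper_force: 15.0
```

```bash
python3 r.py
```

```text
8.0 [502.2  119.26  62.28] [179.89   0.01 106.09] w 50.16356834853869 14.99956555198878 Ft [ 0.39 -2.24 -9.53] Mt [ 0.27  0.07 -0.11] -4.01342724398917
```

>>> {"fn": "apply_moves", "kwargs": {"deltas": [[0, 0, 0, 0.03, -0.2], [0, 0, 0, 0.06, -0.2], [0, 0, 0, 0.09, -0.2], [0, 0, 0, 0.12, -0.2], [0, 0, 0, 0.15, -0.2]]}}

```text
time_s: 8.5
ee_pos: [502.8, 119.2, 62.7]
ee_rot: [179.8, 0.0, 97.5]
force: [-1.2, -0.8, 8.6]
gripper_width: 50.1
gripper_force: 15.0
```

```bash
python3 r.py
```

```text
8.5 [502.82 119.21  62.7 ] [179.81   0.    97.5 ] w 50.148671765231576 14.994285822613165 Ft [-0.68 -1.3  -8.58] Mt [ 0.09 -0.1  -0.03] 4.5880054947086055
```

At 0.63 rad the thread is now lifting the cap (8–9 N upward on the tool). I follow it upward and turn in smaller steps.

>>> {"fn": "apply_moves", "kwargs": {"deltas": [[0, 0, -0.001, 0, -0.2], [0, 0, -0.002, 0.01, -0.2], [0, 0, -0.003, 0.03, -0.2], [0, 0, -0.003, 0.05, -0.2], [0, 0, -0.003, 0.07, -0.2]]}}

```text
time_s: 9.0
ee_pos: [502.4, 119.2, 64.5]
ee_rot: [179.9, -0.0, 93.5]
force: [1.2, 0.9, 5.3]
gripper_width: 49.7
gripper_force: 15.0
```

```bash
python3 r.py
```

```text
9.0 [502.39 119.22  64.49] [179.88  -0.01  93.5 ] w 49.70170552918758 14.999622273026034 Ft [ 0.85  1.25 -5.28] Mt [-0.26 -0.1  -0.03] 8.580241441470074
```

>>> {"fn": "apply_moves", "kwargs": {"deltas": [[0, 0, -0.001, 0.01, -0.2], [0, 0, -0.001, 0.02, -0.2], [0, 0, -0.001, 0.03, -0.2], [0, 0, -0.001, 0.04, -0.2], [0, 0, -0.001, 0.05, -0.2]]}}

```text
time_s: 9.5
ee_pos: [501.8, 119.2, 65.1]
ee_rot: [180.0, -0.0, 90.7]
force: [2.7, 0.9, 4.2]
gripper_width: 49.8
gripper_force: 15.0
```

```bash
python3 r.py
```

```text
9.5 [501.78 119.19  65.1 ] [179.96  -0.01  90.69] w 49.83832220404718 14.999959997367114 Ft [ 0.83  2.74 -4.18] Mt [-0.45  0.04  0.  ] 11.385900273821088
```

At 0.75 rad the torque has fallen to about zero. I test with a light upward pull.

>>> {"fn": "apply_moves", "kwargs": {"deltas": [[0, 0, -0.001, 0, -0.2], [0, 0, -0.002, 0, -0.2], [0, 0, -0.003, 0, -0.2], [0, 0, -0.004, 0, -0.2], [0, 0, -0.004, 0, -0.2]]}}

```text
time_s: 10.0
ee_pos: [501.1, 119.1, 66.5]
ee_rot: [-179.9, 0.0, 90.7]
force: [6.7, 0.8, -14.6]
gripper_width: 50.2
gripper_force: 15.0
```

```bash
python3 r.py
```

```text
10.0 [501.11 119.14  66.48] [-179.9     0.     90.71] w 50.152418082616194 14.980307582882233 Ft [ 0.73  6.77 14.54] Mt [-1.39  0.25  0.13] 11.357787740613498
```

The pull met 14 N, so it is still engaged. I ease back down and turn a little more.

>>> {"fn": "apply_moves", "kwargs": {"deltas": [[0, 0, 0.002, 0, -0.2], [0, 0, 0.0035, 0, -0.2], [0, 0, 0.0035, 0.01, -0.2], [0, 0, 0.0035, 0.03, -0.2], [0, 0, 0.0035, 0.05, -0.2]]}}

```text
time_s: 10.5
ee_pos: [500.8, 119.1, 65.7]
ee_rot: [-179.9, 0.0, 87.8]
force: [-0.7, 0.6, 3.4]
gripper_width: 50.4
gripper_force: 15.0
```

```bash
python3 r.py
```

```text
10.5 [500.83 119.07  65.65] [-179.94    0.01   87.79] w 50.38633873290326 14.996167593053542 Ft [ 0.57 -0.76 -3.4 ] Mt [ 0.01  0.12 -0.03] 14.297622082700196
```

>>> {"fn": "apply_moves", "kwargs": {"deltas": [[0, 0, 0, 0.01, -0.2], [0, 0, 0, 0.02, -0.2], [0, 0, 0, 0.03, -0.2], [0, 0, 0, 0.04, -0.2], [0, 0, 0, 0.05, -0.2]]}}

```text
time_s: 11.0
ee_pos: [501.1, 119.0, 65.4]
ee_rot: [-180.0, 0.0, 85.0]
force: [-1.1, 0.4, 3.3]
gripper_width: 50.3
gripper_force: 15.0
```

```bash
python3 r.py
```

```text
11.0 [501.11 119.02  65.42] [-179.96    0.01   84.97] w 50.31806084942382 14.997639076318592 Ft [ 0.34 -1.11 -3.3 ] Mt [0.32 0.03 0.04] 17.11489243852605
```

>>> {"fn": "apply_moves", "kwargs": {"deltas": [[0, 0, 0, 0.02, -0.2], [0, 0, 0, 0.04, -0.2], [0, 0, 0, 0.05, -0.2], [0, 0, -0.001, 0.05, -0.2], [0, 0, -0.002, 0.05, -0.2]]}}

```text
time_s: 11.5
ee_pos: [501.5, 119.0, 67.0]
ee_rot: [-180.0, 0.0, 82.2]
force: [-0.5, -0.3, -0.8]
gripper_width: 49.6
gripper_force: 15.0
```

```bash
python3 r.py
```

```text
11.5 [501.45 118.96  66.99] [-179.98    0.02   82.15] w 49.57536106650838 14.993832758045755 Ft [-0.39 -0.42  0.79] Mt [-0.01 -0.08  0.  ] 19.93124301544276
```

>>> {"fn": "apply_moves", "kwargs": {"deltas": [[0, 0, 0.001, 0.01, -0.2], [0, 0, 0.002, 0.03, -0.2], [0, 0, 0.002, 0.05, -0.2], [0, 0, 0.001, 0.05, -0.2], [0, 0, 0, 0.05, -0.2]]}}

```text
time_s: 12.0
ee_pos: [501.5, 119.1, 67.2]
ee_rot: [-180.0, 0.0, 79.3]
force: [0.2, -0.1, -1.9]
gripper_width: 50.3
gripper_force: 15.0
```

```bash
python3 r.py
```

```text
12.0 [501.51 119.08  67.24] [-180.      0.     79.28] w 50.250013363780766 14.993691034032963 Ft [-0.07  0.18  1.93] Mt [-0.07  0.02  0.  ] 22.79654263692735
```

Force is only -1.9 N at the height that would pull about 7 N if engaged, and the torque is near zero. I pull a little further.

>>> {"fn": "apply_moves", "kwargs": {"deltas": [[0, 0, -0.0005, 0, -0.2], [0, 0, -0.001, 0, -0.2], [0, 0, -0.0015, 0, -0.2], [0, 0, -0.002, 0, -0.2], [0, 0, -0.002, 0, -0.2]]}}

```text
time_s: 12.5
ee_pos: [501.6, 119.1, 69.5]
ee_rot: [180.0, -0.0, 79.3]
force: [0.6, 0.9, -0.5]
gripper_width: 49.9
gripper_force: 15.0
```

```bash
python3 r.py
```

```text
12.5 [501.57 119.11  69.55] [179.99  -0.    79.29] w 49.88460828544198 14.993982815067284 Ft [0.96 0.46 0.49] Mt [-0.08  0.06 -0.04] 22.795676292108574
```

The cap follows freely at 8.5 mm, so it is clear after about 0.9 rad. I lift slowly and check.

>>> {"fn": "apply_moves", "kwargs": {"deltas": [[0, 0, -0.001, 0, -0.2], [0, 0, -0.002, 0, -0.2], [0, 0, -0.003, 0, -0.2], [0, 0, -0.004, 0, -0.2], [0, 0, -0.005, 0, -0.2]]}}

```text
time_s: 13.0
ee_pos: [501.4, 119.1, 74.6]
ee_rot: [-180.0, 0.0, 79.3]
force: [-1.8, 0.5, -0.3]
gripper_width: 49.7
gripper_force: 15.0
```

>>> {"fn": "apply_moves", "kwargs": {"deltas": [[0, 0, -0.005, 0, -0.2], [0, 0, -0.012, 0, -0.2], [0, 0, -0.02, 0, -0.2], [0, 0, -0.03, 0, -0.2], [0, 0, -0.04, 0, -0.2]]}}

```text
time_s: 13.5
ee_pos: [501.7, 119.2, 115.6]
ee_rot: [180.0, -0.0, 79.3]
force: [0.3, 0.8, -0.5]
gripper_width: 49.6
gripper_force: 15.0
```

>>> {"fn": "apply_moves", "kwargs": {"deltas": [[0, 0, -0.02, 0, -0.2], [0, 0, -0.04, 0, -0.2], [0, 0, -0.055, 0, -0.2], [0, 0, -0.055, 0, -0.2], [0, 0, -0.055, 0, -0.2]]}}

```text
time_s: 14.0
ee_pos: [501.4, 119.1, 169.7]
ee_rot: [180.0, -0.0, 79.3]
force: [0.8, -0.4, -1.5]
gripper_width: 50.3
gripper_force: 15.0
```

```bash
python3 r.py
python3 - <<'E'
from h import *
import cv2
print(proj("scene",(499,-230,4)),proj("side",(499,-230,4)))
c=cams.grab_frame("scene"); w=cams.grab_frame("wrist"); cv2.imwrite("pics/s5.png",c);cv2.imwrite("pics/w5.png",w)
# neck region: aluminium-bright cap gone? compare with first picture
a=cv2.imread("pics/scene0.png"); print(np.abs(c[206:226:4,250:268:4].astype(int)-a[206:226:4,250:268:4]).mean(2).astype(int))
E
```

```text
14.0 [501.43 119.06 169.67] [179.97  -0.01  79.29] w 50.29848904382852 14.99389846692793 Ft [-0.22  0.89  1.51] Mt [-0.02 -0.06  0.  ] 22.795354546090657
[345.93122388 213.92833711] [320.70599949 269.71922571]
[[  3   4   4   2   1]
 [ 62  74  67 149 130]
 [103 150 127 143 171]
 [ 11  40  60  51  68]
 [ 46  38  11  44  58]]
```

The cap is held (50 mm wide) with its lower end near 200 mm. I carry it above the steel tray, rising a little on the way.

>>> {"fn": "apply_moves", "kwargs": {"deltas": [[-0.015, 0.003, -0.02, 0, -0.2], [-0.04, 0.007, -0.03, 0, -0.2], [-0.07, 0.013, -0.03, 0, -0.2], [-0.1, 0.018, -0.03, 0, -0.2], [-0.13, 0.024, -0.03, 0, -0.2]]}}

```text
time_s: 14.6
ee_pos: [500.2, -14.1, 198.5]
ee_rot: [-179.9, 0.0, 79.3]
force: [0.7, 0.5, -0.5]
gripper_width: 49.9
gripper_force: 15.0
```

>>> {"fn": "apply_moves", "kwargs": {"deltas": [[-0.03, 0.0055, 0, 0, -0.2], [-0.06, 0.011, 0, 0, -0.2], [-0.09, 0.016, 0, 0, -0.2], [-0.12, 0.022, 0, 0, -0.2], [-0.15, 0.027, 0, 0, -0.2]]}}

```text
time_s: 15.1
ee_pos: [498.9, -166.6, 198.4]
ee_rot: [-179.9, -0.0, 79.3]
force: [1.3, 0.2, -1.4]
gripper_width: 49.8
gripper_force: 15.0
```

>>> {"fn": "apply_moves", "kwargs": {"deltas": [[-0.025, 0.0045, 0, 0, -0.2], [-0.045, 0.008, 0, 0, -0.2], [-0.0634, 0.0116, 0, -0.12, -0.2], [-0.0634, 0.0116, 0, -0.24, -0.2], [-0.0634, 0.0116, 0, -0.385, -0.2]]}}

```text
time_s: 15.6
ee_pos: [498.5, -230.4, 198.1]
ee_rot: [-179.9, -0.1, 101.6]
force: [-0.3, 0.5, -0.3]
gripper_width: 50.2
gripper_force: 15.0
```

```bash
python3 r.py
python3 - <<'E'
from h import *
import cv2
st=env.state()
w=cams.grab_frame("wrist"); s=cams.grab_frame("side")
t=np.radians(10.5); ax=np.array([np.cos(t),np.sin(t),0]); ay=np.array([-ax[1],ax[0],0]); c=np.array([499,-230,18.])
for n,im in (("wrist",w),("side",s)):
    q=np.array([proj(n,c+i*60*ax+j*55*ay,st) for i,j in ((-1,1),(1,1),(1,-1),(-1,-1))]); print(n,q.astype(int).tolist())
    for p in q: cv2.circle(im,tuple(p.astype(int)),2,(0,0,255),1)
cv2.imwrite("pics/m6.png",np.vstack([w[0:300,0:640],cv2.resize(s[200:300,230:443],None,fx=3,fy=3)[:,:639].copy() if 0 else np.pad(cv2.resize(s[200:300,230:440],None,fx=3,fy=3),((0,0),(0,10),(0,0)))]))
E
```

```text
15.6 [ 498.51 -230.39  198.07] [-179.88   -0.1   101.59] w 50.164889388217205 14.99207875749562 Ft [ 0.57 -0.2   0.32] Mt [-0.01 -0.02 -0.04] -37.599372666446534
wrist [[267, 125], [373, 127], [367, 220], [268, 218]]
side [[293, 254], [336, 246], [349, 278], [302, 288]]
```

View pics/m6.png

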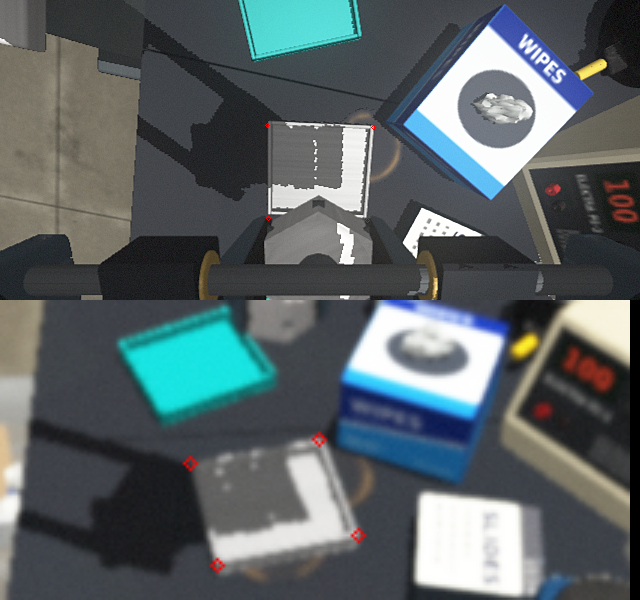

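The wrist view shows the predicted rim corners (red) on the steel tray within 2 px, with the cap square in the fingers. The wipes box stands close by, so I check the gripper body's clearance before descending.

Run:
```python
from h import *
np.set_printoptions(precision=0,suppress=True)
st=env.state()
b=[at_z("side",p,0) for p in ((343,246),(384,260))]; print("box base front",b)
w=[(386,125),(492,198),(592,94),(503,5)]
for z in (80,100,120): print(z,np.array([at_z("wrist",p,z,st) for p in w])[:,:2].tolist())
```

```text
box base front [array([ 568., -149.,    0.]), array([ 671., -206.,   -0.])]
80 [[549.615310271625, -159.07750895022906], [671.4882985350139, -207.5776569325385], [729.6835806214904, -94.33386250399698], [624.165518039169, -40.01896618464497]]
100 [[545.5875792583141, -159.08952386126867], [659.9296525342858, -204.5926952654495], [714.5288652348632, -98.34659081600961], [615.5310953791553, -47.3879826500867]]
120 [[541.5598482450032, -159.10153877230832], [648.3710065335576, -201.60773359836048], [699.3741498482361, -102.35931912802224], [606.8966727191416, -54.756999115528444]]
```

The box edge is about 85–100 mm from the tray centre. I turn the hand so the body's narrow side faces it (+0.73 rad), then descend.

>>> {"fn": "apply_moves", "kwargs": {"deltas": [[0, 0, 0, 0.14, -0.2], [0, 0, 0, 0.28, -0.2], [0, 0, 0, 0.42, -0.2], [0, 0, 0, 0.56, -0.2], [0, 0, 0.01, 0.7, -0.2]]}}

```text
time_s: 16.2
ee_pos: [499.8, -230.0, 189.9]
ee_rot: [179.9, -0.0, 60.7]
force: [-0.8, 0.4, -0.9]
gripper_width: 49.7
gripper_force: 15.0
```

>>> {"fn": "apply_moves", "kwargs": {"deltas": [[0, 0, 0.03, 0.03, -0.2], [0, 0, 0.06, 0.03, -0.2], [0, 0, 0.09, 0.03, -0.2], [0, 0, 0.12, 0.03, -0.2], [0, 0, 0.14, 0.03, -0.2]]}}

```text
time_s: 16.7
ee_pos: [497.7, -229.0, 46.8]
ee_rot: [-179.8, 0.0, 59.3]
force: [0.4, -0.4, -1.9]
gripper_width: 50.0
gripper_force: 15.0
```

>>> {"fn": "apply_moves", "kwargs": {"deltas": [[0, 0, 0.015, 0, -0.2], [0, 0, 0.025, 0, -0.2], [0, 0, 0.035, 0, -0.2], [0, 0, 0.045, 0, -0.2], [0, 0, 0.05, 0, -0.2]]}}

```text
time_s: 17.2
ee_pos: [499.0, -229.8, -1.3]
ee_rot: [-180.0, 0.0, 59.5]
force: [-0.3, -0.2, -1.0]
gripper_width: 49.7
gripper_force: 15.0
```

```bash
python3 r.py
```

```text
17.2 [ 498.96 -229.81   -1.27] [-179.96    0.     59.49] w 49.702360651789405 14.99401220236905 Ft [-0.31 -0.16  0.98] Mt [ 0.07 -0.04  0.03] 4.581397595171552
```

>>> {"fn": "apply_moves", "kwargs": {"deltas": [[0, 0, 0.006, 0, -0.2], [0, 0, 0.011, 0, -0.2], [0, 0, 0.015, 0, -0.2], [0, 0, 0.018, 0, -0.2], [0, 0, 0.019, 0, -0.2]]}}

```text
time_s: 17.7
ee_pos: [499.1, -229.9, -19.7]
ee_rot: [-180.0, -0.0, 59.5]
force: [-0.3, 0.0, -1.0]
gripper_width: 49.8
gripper_force: 15.0
```

>>> {"fn": "apply_moves", "kwargs": {"deltas": [[0, 0, 0.001, 0, -0.2], [0, 0, 0.002, 0, -0.2], [0, 0, 0.003, 0, -0.2], [0, 0, 0.003, 0, -0.2], [0, 0, 0.003, 0, -0.2]]}}

```text
time_s: 18.2
ee_pos: [499.2, -230.0, -22.5]
ee_rot: [180.0, -0.0, 59.5]
force: [0.8, -0.2, -0.9]
gripper_width: 49.8
gripper_force: 15.0
```

>>> {"fn": "apply_moves", "kwargs": {"deltas": [[0, 0, 0.0005, 0, -0.2], [0, 0, 0.001, 0, -0.2], [0, 0, 0.0015, 0, -0.2], [0, 0, 0.0015, 0, -0.2], [0, 0, 0.0015, 0, -0.2]]}}

```text
time_s: 18.7
ee_pos: [499.2, -230.0, -24.1]
ee_rot: [180.0, -0.0, 59.5]
force: [0.6, 0.3, -0.1]
gripper_width: 50.0
gripper_force: 15.0
```

>>> {"fn": "apply_moves", "kwargs": {"deltas": [[0, 0, 0.0005, 0, -0.2], [0, 0, 0.001, 0, -0.2], [0, 0, 0.0015, 0, -0.2], [0, 0, 0.0015, 0, -0.2], [0, 0, 0.0015, 0, -0.2]]}}

```text
time_s: 19.2
ee_pos: [499.2, -229.9, -25.6]
ee_rot: [180.0, -0.0, 59.5]
force: [-0.2, 0.1, -1.7]
gripper_width: 50.0
gripper_force: 15.0
```

>>> {"fn": "apply_moves", "kwargs": {"deltas": [[0, 0, 0.0005, 0, -0.2], [0, 0, 0.001, 0, -0.2], [0, 0, 0.001, 0, -0.2], [0, 0, 0.001, 0, -0.2], [0, 0, 0.001, 0, -0.2]]}}

```text
time_s: 19.7
ee_pos: [499.3, -230.0, -26.2]
ee_rot: [180.0, -0.0, 59.5]
force: [-0.3, 0.2, 4.4]
gripper_width: 49.9
gripper_force: 15.0
```

Contact at the expected height with 4 N. The cap rests on the floor while still held. Next I open slightly and rise.

>>> {"fn": "apply_moves", "kwargs": {"deltas": [[0, 0, 0, 0, -0.2], [0, 0, -0.0005, 0, 0.12], [0, 0, -0.0005, 0, 0.2], [0, 0, -0.0005, 0, 0.3], [0, 0, -0.0005, 0, 0.38]], "grip_force": 4}}

```text
time_s: 20.2
ee_pos: [499.1, -229.9, -26.3]
ee_rot: [-180.0, -0.0, 59.5]
force: [0.5, 0.5, 0.3]
gripper_width: 62.3
gripper_force: 0.0
```

>>> {"fn": "apply_moves", "kwargs": {"deltas": [[0, 0, 0, 0, 0.4], [0, 0, 0, 0, 0.4], [0, 0, -0.005, 0, 0.4], [0, 0, -0.015, 0, 0.4], [0, 0, -0.03, 0, 0.4]]}}

```text
time_s: 20.7
ee_pos: [498.8, -229.8, 4.4]
ee_rot: [-179.9, 0.0, 59.5]
force: [-0.0, -0.1, -0.2]
gripper_width: 63.9
gripper_force: 0.0
```

>>> {"fn": "apply_moves", "kwargs": {"deltas": [[0, 0, -0.03, 0, 0.5], [0, 0, -0.06, 0, 0.8], [0, 0, -0.1, 0, 1], [0, 0, -0.14, 0, 1], [0, 0, -0.18, 0, 1]]}}

```text
time_s: 21.2
ee_pos: [498.9, -229.8, 186.7]
ee_rot: [179.9, -0.0, 59.5]
force: [0.3, -0.3, 0.1]
gripper_width: 91.1
gripper_force: 0.0
```

>>> {"fn": "apply_moves", "kwargs": {"deltas": [[-0.04, 0, 0, 0, 1], [-0.08, 0, 0, 0, 1], [-0.08, 0, 0, 0, 1], [-0.08, 0, 0, 0, 1], [-0.08, 0, 0, 0, 1]]}}

```text
time_s: 21.7
ee_pos: [458.9, -298.2, 184.3]
ee_rot: [180.0, -0.0, 59.5]
force: [0.1, 1.3, -0.2]
gripper_width: 91.2
gripper_force: 0.0
```

```bash
python3 r.py
python3 - <<'E'
from h import *
import cv2
st=env.state(); w=cams.grab_frame("wrist")
for z in (38,): 
    p=proj("wrist",(499.2,-230,z),st); print("cap top expected",p)
cv2.imwrite("pics/w7.png",w)
u,v=p.astype(int)
g=cv2.cvtColor(w,cv2.COLOR_BGR2GRAY)
c=cv2.resize(g[max(v-70,0):v+70,u-80:u+80],None,fx=4,fy=4,interpolation=cv2.INTER_CUBIC)
h=cv2.HoughCircles(c,cv2.HOUGH_GRADIENT,1.5,30,param1=120,param2=30,minRadius=18,maxRadius=60)
if h is not None:
  for x,y,r in h[0][:6]:
    q=(x/4+u-80,y/4+max(v-70,0)); print(q,r/4,at_z("wrist",q,38,st))
E
```

```text
21.7 [ 458.89 -298.18  184.26] [179.98  -0.04  59.54] w 91.17108575901264 0.0 Ft [ 1.15 -0.54  0.16] Mt [ 0.04 -0.02 -0.01] -3.795589473762588
cap top expected [318.80052483 103.3366028 ]
(np.float64(318.0625), np.float64(104.0625)) 9.8625 [ 498.19545655 -230.2318523    38.        ]
(np.float64(306.4375), np.float64(114.5625)) 12.7125 [ 482.70587464 -233.12149765   38.        ]
(np.float64(369.8125), np.float64(99.9375)) 14.775 [ 545.39378864 -253.29412543   38.        ]
(np.float64(306.4375), np.float64(155.4375)) 10.2 [ 461.21132521 -268.99636089   38.        ]
(np.float64(257.3125), np.float64(95.4375)) 10.2375 [ 449.58494689 -191.97276535   38.        ]
(np.float64(334.9375), np.float64(154.6875)) 7.275 [ 487.53453295 -283.53800585   38.        ]
```

The cap's centre hole shows at (318,104), within 1 px of where the cap should stand at z = 38 in the tray. The arm is clear, so I hand in.

```bash
python3 -c "
from workcell import env
print(env.job_done())"
```

```text
the job is handed in; nothing more can be done
None
```

The cap came free after about 0.9 rad clockwise and now stands on its open end in the steel tray, released and with the arm clear. I handed the job in at about 22 s, but the interface returned no verdict.

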